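# Square a wing panel into the gluing jig

### The job

Get the model-glider wing panel ready for gluing: push it along the building board with your fingertips until its square rear edge lies flush against the aluminium fence along its whole length and its end is butted against the dark wooden stop block. Only push it: it stays flat on the board and is never lifted, and the tin, the glue bottle and the sanding block are left where they stand.

Things in the scene. Friction and masses are not known exactly. Their poses are not given: they have to be found in the camera images.
- board: Fixed grey building board, 310 (x) by 520 (y) by 15 mm thick, with an aluminium fence screwed on. Origin: centre of its underside; z up; x points across towards the fence, y runs along it. The fence is an upright strip, 6 mm thick, 500 mm long, parallel to y, centred on y = 0; its working face looks to -x, at x = +90 mm; its top is 25 mm above the board's top. A 4 mm flange lies behind it.
- fence_mid (a point): Middle of the fence's working face, 12 mm above the board's top. Moves with the board.
- stop: Fixed dark hardwood block on the board, 90 (x, across the board) by 30 (y, along the fence) by 30 mm high, axes parallel to the board's. Origin: centre of its underside. Working face: the one looking along the fence to the wing panel, 15 mm from its centre. It stands near the +y or the -y end of the board, 200 to 225 mm from its middle; the tin stands likewise at the other end.
- panel: Loose rigid wing panel of pale wood: chord 90 (x), span 160 (y), 24 mm thick in front, its top sloping from mid-chord to 16 mm at the rear edge, about 0.25 kg, lying on the board. Origin: centre of its underside; z up. Flat rear edge at x = +45, turned to the fence (within 17 degrees); round, darker leading edge at x = -45; flat ends at y = +80 and -80 mm. It starts clear of the fence, about midway between stop and tin.
- rear_a (a point): Corner of the panel at its rear edge and +y end (x +45, y +80 mm), 12 mm above its underside.
- rear_b (a point): Corner of the panel at its rear edge and -y end (x +45, y -80 mm), 12 mm above its underside.
- end_a (a point): The panel's +y end face (x 0, y +80, z 12 mm).
- end_b (a point): The panel's -y end face (x 0, y -80, z 12 mm).
- tin: Bystander: closed round steel tin, 50 mm diameter, 50 mm high, loose, standing on the board at the end of the fence opposite the stop. Origin: centre of its underside. Not to be disturbed.
- glue: Bystander: white glue bottle, 40 mm diameter, 110 mm high, standing loose on the board at its near left corner, seen from the robot. Origin: centre of its underside. Not to be disturbed.
- sander: Bystander: cork sanding block, 40 by 75 by 30 mm high, lying loose on the board at its near right corner, seen from the robot. Origin: centre of its underside. Not to be disturbed.
Not all that is in view belongs to the job. Of the things shaped like the panel, the wood one is meant.

How it is judged (in metres and radians):
At the end, for the whole second after the job is handed in: The panel lies flat and at rest on the board, both corners of its rear edge within 3 mm of the fence's face and its end within 3 mm of the stop's face (x of rear_a in the frame of board between 0.087 and 0.093 m and x of rear_b in the frame of board between 0.087 and 0.093 m and (y of end_a in the frame of stop between -0.018 and -0.012 m or y of end_b in the frame of stop between 0.012 and 0.018 m) and height (world z) of panel below 0.018 m and angle between panel's own z axis and vertical below 0.05 rad and linear speed of panel below 0.01 m/s); the robot touches nothing.
It fails at once if the wing panel is lifted or tipped off the board (height (world z) of panel above 0.025 m or angle between panel's own z axis and vertical above 0.15 rad).
It fails at once if the tin is shifted more than 15 mm or tipped (distance of tin from where it was at the start of the episode above 0.015 m or angle between tin's own z axis and vertical above 0.3 rad).
It fails at once if the glue bottle is shifted more than 15 mm or tipped (distance of glue from where it was at the start of the episode above 0.015 m or angle between glue's own z axis and vertical above 0.3 rad).
It fails at once if the sanding block is shifted more than 15 mm or tipped (distance of sander from where it was at the start of the episode above 0.015 m or angle between sander's own z axis and vertical above 0.3 rad).
It also fails if it takes over 58 s, if anything falls off the work surface, if the arm or the gripper's body presses on something with over 40 N, if the wrist force passes 120 N, or if a joint passes its speed limit or range.

### The arm

A 6-joint arm with a two-finger parallel gripper is mounted at the origin on the work surface. World frame = base frame: x ahead of the robot, y to its left, z up, the work surface at z = 0. Lengths are in mm, angles in rad, forces in N, time in s.
With the tool pointing down it reaches from about 425 to 950 mm from the base axis. Payload 3.5 kg.
Tool frame: the origin (TCP) lies at the very end of the fingers, on their centre line; the grasp point (between the pads) lies 19 mm behind it; z points along the fingers, y is the direction in which the jaws open and shut (so a half turn about z gives the same grasp; the last joint's range is limited). The gripper opens to 85 mm and grips with 20 to 120 N. Pads are 22 mm wide; open, the fingers measure 114 mm over their backs; the gripper's body (76 mm by 85 mm) begins 54 mm behind the grasp point. The pads swing forward as they close: fully open they stand 13 mm farther back than shut.
Start: joints at [-1.361, 0.286, 1.577, -0, 1.279, -0.15], TCP at [237.681, -631.754, 199.525] pointing down, gripper open.
Joint ranges: [-2.77, 2.77], [-0.9, 2.22], [0.21, 2.48], [-1.53, 4.67], [0.24, 2.81], [-2.84, 2.84]. Speed limits (rad/s): [2.79, 2.79, 3.14, 3.14, 3.14, 3.14].

### API

Orientations are given as a unit quaternion [x, y, z, w].
In Python, from cell import arm, cams, models gives the robot as it stands.
- The arm moves only by the tool jog_arm, never from a script. Its argument "commands" is text: rows parted by semicolons, each of 5 numbers parted by spaces: the gripper's target within -1 to 1 (fully open at 1, half-way at 0, shut at -1), then the shift along the tool's x, y, z in units of 400 mm (1.0 is 400 mm), then the turn about the tool's z in units of pi/4 rad (1.0 is pi/4 rad). A call has 1 to 20 rows; each row shifts and turns the commanded pose from where the row before left it, along the tool's axes as they then stand; what a row does not reach is not made up. A row lasts 1/12 s, in which the tool goes at most 41.7 mm and 7.16 degrees, less where a joint would pass 70% of its speed; a pose out of reach is approached as far as the arm can. A call with a number of a shift or a turn outside -1 to 1 is refused whole. A call with a gripper value outside its range is refused whole. The fingers move at their own pace and stop on an object; "newtons" is the grip in N (left out, the last holds). Time passes only in rows, so rows that do not move let the fingers close. It gives the time, the measured TCP pose, the force and the opening at its end, in the units of the state.
- arm.sense(): the state, without advancing time (a new reading comes with each control period).
- cams.get_image(name): name is "scene" or "side" or "wrist"; returns the picture (420x560x3 uint8, blue, green, red); there is no depth.
- cams.get_calibration(name): a dict with "K" (3x3 intrinsics, pixels), "world_from_camera" (4x4, takes a point from camera to world coordinates); the wrist camera has in their place "hand_eye" (4x4, takes a point from camera to tool coordinates, whose origin is the TCP and whose axes are the flange's). Camera axes: x right, y up, looking along -z (the intrinsics and any distortion apply to the point x, -y, -z); pixel columns grow to the right and rows downward; lengths in mm; the calibration is good to about 2 mm. A picture is of the moment at which its call begins: read the wrist's pose just before it. get_calibration takes no time and is no camera call.
- arm.job_done(): hands the job in, once; it reports no verdict.
Trained networks look in the newest picture that a camera, given by its name, has taken for a name from the list of things; names that differ only in an ending like _2 or _b are one class to them, and where a whole thing is asked for, a point or a joint stands for the part that bears it (a point fixed in the world has none). Each returns a list of dicts, best first, with "p" (0 to 1); they miss things now and then, are a little off and sometimes report something else, mostly with a low value. They report only what shows in the picture. A call takes as long as a camera call. They do not tell look-alikes from the thing itself.
- models.silhouettes(camera, thing): "mask" (420x560 bool, what is visible of it) and "extent" ([left, top, right, bottom] in pixels, round what is visible of it).
The state is a dict: "t": time; "qpos": joint angles; "qvel": joint speeds; "tau": joint torques, N m; "tcp_pos": TCP position; "orientation": TCP orientation; "contact_force": force on the tool from outside, world axes, zero at the start; "torque": the same for the moment, N m; "width": finger opening in mm.
Only numpy, scipy, OpenCV 4.12 (cv2) and the standard library are available. Lean on these libraries where they do the work, as an engineer would, in place of code of your own. Each camera call takes 0.05 s, during which the arm holds its last target. There are 200 camera calls.

## Working session

There is one attempt and no reset: what is moved stays moved. The work goes in short steps, Python scripts to look and compute and a tool call to move; the robot and the scene stay as the last step left them, time stands still between calls to the robot, and variables do not carry over. Pictures are saved under pics/ and viewed, about 8 in all and at most 12, crops included, and the job is handed in when it is done.

Besides the shell and the picture viewer there is one more tool, called after "Emit:" as a command line: name --argument value ..., lists and objects as JSON in quotes. jog_arm: Moves the arm, as the interface text tells. Shifts and turns lie within -1 to 1; 1 stands for 400 mm of shift or pi/4 rad of turn. Its arguments: {"type":"object","properties":{"commands":{"type":"string"},"newtons":{"type":"number"}},"required":["commands"]}

```bash
mkdir -p pics; python3 - <<'E'
from cell import arm,cams,models
import cv2,numpy as np
s=arm.sense();print(s)
for n in("scene","side"):
    im=cams.get_image(n);cv2.imwrite(f"pics/{n}0.png",im)
    c=cams.get_calibration(n);print(n,{k:np.round(v,3).tolist() if not isinstance(v,str) else v for k,v in c.items()})
E
```

```text
{'t': 0.0, 'qpos': array([-1.36100832e+00,  2.87196245e-01,  1.57815634e+00,  7.33712290e-06,
        1.27858524e+00, -1.50002777e-01]), 'qvel': array([-0.00065625, -0.00060617,  0.00083304, -0.00014379,  0.00169934,
       -0.00010589]), 'tau': array([ 5.23069994e-04, -4.05978942e+01, -2.92624694e+01, -1.37296870e-04,
        5.95402424e-03,  7.95672776e-06]), 'tcp_pos': array([ 237.52948919, -631.05924675,  198.13805104]), 'orientation': array([ 9.83861929e-01,  1.78925486e-01, -3.15362384e-05, -1.17216835e-03]), 'contact_force': array([-0.28794115, -1.03351358, -0.66497818]), 'torque': array([ 0.02553834, -0.04398066, -0.06182093]), 'width': 85.19605406315951}
scene {'K': [[402.035, 0.0, 281.662], [0.0, 402.035, 206.763], [0.0, 0.0, 1.0]], 'world_from_camera': [[-0.096, -0.775, 0.624, 1242.167], [0.995, -0.067, 0.07, -4.561], [-0.012, 0.628, 0.778, 925.626], [0.0, 0.0, 0.0, 1.0]]}
side {'K': [[535.2, 0.0, 274.946], [0.0, 535.2, 204.073], [0.0, 0.0, 1.0]], 'world_from_camera': [[-0.971, 0.191, -0.144, 353.95], [-0.239, -0.744, 0.624, 697.423], [0.012, 0.641, 0.768, 1036.886], [0.0, 0.0, 0.0, 1.0]]}
```

View pics/scene0.png

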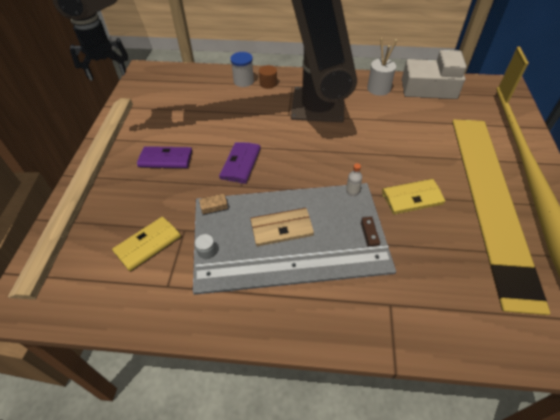

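View pics/side0.png

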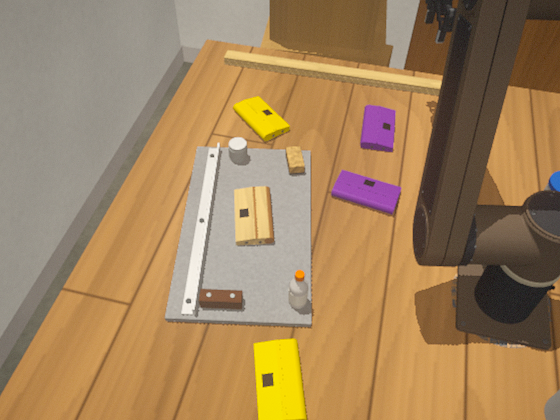

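The meant panel is the pale wood one at scene (282,227) / side (253,215). The yellow ones at scene (147,243) and (414,196) and the purple ones at (165,157) and (240,161) are look-alikes that lie off the board. The fence is on the far +x side, the stop at scene (370,231), the tin at (205,245), the glue at (355,180) and the sander at (214,204). I'll confirm this in a crop and fit the poses.

```bash
cat > h.py <<'E'
from cell import arm,cams,models
import cv2,numpy as np
from scipy.optimize import minimize
def proj(n,P):
    c=cams.get_calibration(n);T=np.linalg.inv(c["world_from_camera"])
    p=P@T[:3,:3].T+T[:3,3];p=p*[1,-1,-1];p=p@np.array(c["K"]).T
    return p[:,:2]/p[:,2:]
def back(n,uv,z):
    c=cams.get_calibration(n);T=np.array(c["world_from_camera"])
    d=np.linalg.inv(c["K"])@[uv[0],uv[1],1];d=T[:3,:3]@(d*[1,-1,-1]);o=T[:3,3]
    return o+d*(z-o[2])/d[2]
def box(lx,ly,h): return np.array([[x,y,z] for x in(-lx/2,lx/2) for y in(-ly/2,ly/2) for z in(0,h)],float)
PAN=np.array([[x,y,z] for y in(-80,80) for x,z in((45,0),(45,16),(0,24),(-33,24),(-42,19),(-45,12),(-42,4),(-34,0))],float)
a=np.linspace(0,2*np.pi,24)
def cyl(r,h): return np.array([[r*np.cos(t),r*np.sin(t),z] for t in a for z in(0,h)])
def place(M,q,z0):
    c,s=np.cos(q[2]),np.sin(q[2]);return M@np.array([[c,-s,0],[s,c,0],[0,0,1]]).T+[q[0],q[1],z0]
def cost(q,M,z0,obs):
    t=0
    for n,m in obs:
        r=np.zeros((420*4,560*4),np.uint8);uv=(proj(n,place(M,q,z0))+.5)*4
        cv2.fillConvexPoly(r,cv2.convexHull(np.round(uv*16).astype(np.int32)),1,shift=4)
        r=cv2.resize(r*255,(560,420),interpolation=cv2.INTER_AREA)/255.
        t+=np.abs(r-m).sum()/m.sum()
    return t
def fit(M,z0,obs,q0,rot=True):
    f=lambda d:cost([q0[0]+d[0],q0[1]+d[1],q0[2]+(d[2]/60 if rot else 0)],M,z0,obs)
    r=minimize(f,[0,0,0],method="Nelder-Mead",options=dict(initial_simplex=[[0,0,0],[12,0,0],[0,12,0],[0,0,12]],xatol=.05,fatol=1e-4))
    d=r.x;return np.array([q0[0]+d[0],q0[1]+d[1],q0[2]+(d[2]/60 if rot else 0)]),r.fun
def mask(n,thing,near=None):
    L=models.silhouettes(n,thing)
    if near is not None:
        L=[l for l in L if np.hypot((l["extent"][0]+l["extent"][2])/2-near[0],(l["extent"][1]+l["extent"][3])/2-near[1])<25]
    return L[0]["mask"].astype(float) if L else None
E
python3 - <<'E'
from h import *
N={"panel":((282,227),(253,215),PAN,15),"stop":((370,231),(221,299),box(90,30,30),15),"tin":((205,245),(237,150),cyl(25,50),15),
"glue":((355,180),(299,290),cyl(20,110),15),"sander":((214,204),(295,160),box(40,75,30),15),"board":((292,235),(245,235),None,0)}
for k,(a,b,M,z) in N.items():
    obs=[]
    for n,uv in(("scene",a),("side",b)):
        m=mask(n,k,uv)
        if m is not None: obs.append((n,m))
        print(k,n,None if m is None else int(m.sum()))
        if k=="board" and m is not None:
            h=cv2.convexHull(np.argwhere(m>0)[:,::-1].astype(np.int32));q=cv2.approxPolyDP(h,6,True)[:,0]
            for p in q: print("  ",p,np.round(back(n,p+0.,15)[:2]))
    if M is None or not obs: continue
    q0=[*back(*( ("scene",a,25)))[:2],0]
    for o in([obs[0]],obs[1:],obs):
        if o: q,f=fit(M,z,o,q0,k not in("tin","glue"));print("  ",[x[0] for x in o],np.round(q[:2],1),round(np.degrees(q[2]),1),round(f,3))
im=cv2.imread("pics/scene0.png")[155:295,185:400];cv2.imwrite("pics/crop1.png",cv2.resize(im,None,fx=3.6,fy=3.6,interpolation=cv2.INTER_CUBIC))
E
```

```text
panel scene 1660
panel side 2138
   ['scene'] [585.2 -81.1] 18.4 0.056
   ['side'] [587.8 -78.7] 17.8 0.024
   ['scene', 'side'] [587.4 -79.6] 17.9 0.104
stop scene 425
stop side 769
   ['scene'] [587.6 159.7] 8.5 0.142
   ['side'] [592.7 163.2] 10.9 0.117
   ['scene', 'side'] [592.  160.9] 10.0 0.307
tin scene 421
tin side 440
   ['scene'] [ 680.7 -273.1] 0.0 0.09
   ['side'] [ 681.8 -268.3] 0.0 0.074
   ['scene', 'side'] [ 682.4 -271.2] 0.0 0.226
glue scene 380
glue side 589
   ['scene'] [434.6 117. ] 0.0 0.319
   ['side'] [433.5 132.2] 0.0 0.362
   ['scene', 'side'] [435.1 117.6] 0.0 0.71
sander scene 436
sander side 467
   ['scene'] [ 529.8 -283.5] 21.7 0.086
   ['side'] [ 529.8 -280.4] 21.5 0.073
   ['scene', 'side'] [ 530.  -282.1] 21.6 0.179
board scene 14737
   [395 272] [701. 224.]
   [194 294] [ 808. -276.]
   [196 199] [ 504. -342.]
   [365 183] [398. 158.]
board side 18953
   [310 326] [395. 171.]
   [165 320] [693. 232.]
   [196 147] [ 802. -277.]
   [309 151] [ 501. -339.]
```

View pics/crop1.png

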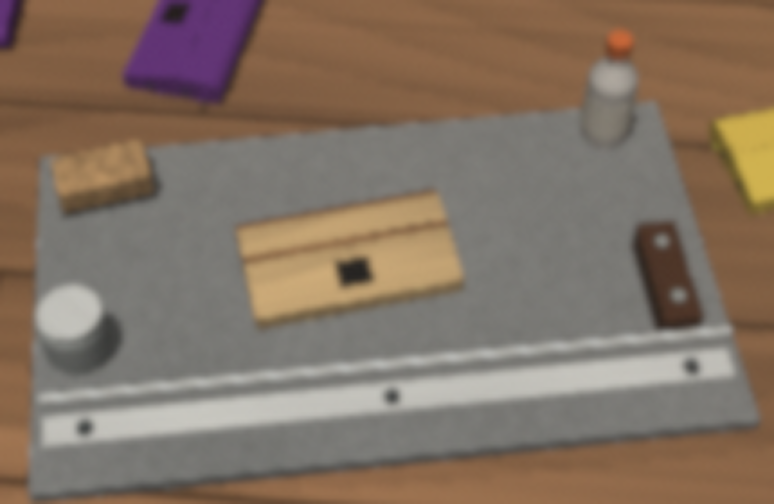

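The crop confirms it: the wood panel lies on the board between tin and stop, with the fence at the bottom. Board yaw is about 12°, centre (600,-56). The panel is at board (-17,-20), turned +6°. The stop face is at board y≈199 (the +y end).

Plan: half-open fingers as a two-point pusher. I push the front to the fence first, then the -y end to the stop, then square it again.

Emit:
jog_arm --commands "0 0.0618 -0.0562 0 0;0 0.0618 -0.0562 0 0;0 0.0618 -0.0562 0 0;0 0.0618 -0.0562 0 0;0 0.0618 -0.0562 0 0;0 0.0618 -0.0562 0 0;0 0.0618 -0.0562 0 0;0 0.0618 -0.0562 0 0;0 0.0618 -0.0562 0 0;0 0.0618 -0.0562 0 0;0 0.0618 -0.0562 0 0;0 0.0618 -0.0562 0 0;0 0.0618 -0.0562 0 0;0 0.0618 -0.0562 0 0;0 0.0618 -0.0562 0 0;0 0.0618 -0.0562 0 0;0 0.0618 -0.0562 0 0;0 0.0618 -0.0562 0 0;0 0 0 0 0.095;0 0 0 0 0.095"

```text
t: 2.37
tcp_pos: [512.3, -94.4, 199.8]
orientation: [0.994, 0.105, 0.0, 0.0]
contact_force: [-0.8, 0.4, 0.8]
width: 42.5
```

Emit:
jog_arm --commands "0 0 0 0.07 0;0 0 0 0.07 0;0 0 0 0.07 0;0 0 0 0.07 0;0 0 0 0.07 0;0 0 0 0.05 0;0 0 0 0.03 0;0 0 0 0.01 0;0 0 0 0 0;0 0 0 0 0"

```text
t: 3.2
tcp_pos: [512.7, -96.8, 24.7]
orientation: [0.994, 0.105, 0.001, 0.0]
contact_force: [0.9, -0.7, -0.7]
width: 42.4
```

```bash
python3 - <<'E'
from h import *
s=arm.sense();print(s["t"],s["tcp_pos"],s["contact_force"],s["width"],s["qpos"])
im=cams.get_image("wrist");cv2.imwrite("pics/w1.png",im)
c=cams.get_calibration("wrist");print(np.round(c["K"],1).tolist(),np.round(c["hand_eye"],3).tolist())
im2=cams.get_image("side")[130:340,160:340];cv2.imwrite("pics/s1.png",cv2.resize(im2,None,fx=2.8,fy=2.8,interpolation=cv2.INTER_CUBIC))
E
```

```text
3.2 [512.73791173 -96.77822115  24.73333727] [ 0.9059732  -0.74500027 -0.74387997] 42.36096640472677 [-3.81156279e-01  1.69923964e-01  2.06955604e+00  1.13115252e-05
  9.00002230e-01  9.79053603e-01]
[[307.9, 0.0, 274.3], [0.0, 307.9, 211.0], [0.0, 0.0, 1.0]] [[0.0, 0.946, 0.325, 83.94], [1.0, -0.0, -0.001, 0.792], [-0.001, 0.325, -0.946, -174.081], [0.0, 0.0, 0.0, 1.0]]
```

View pics/s1.png

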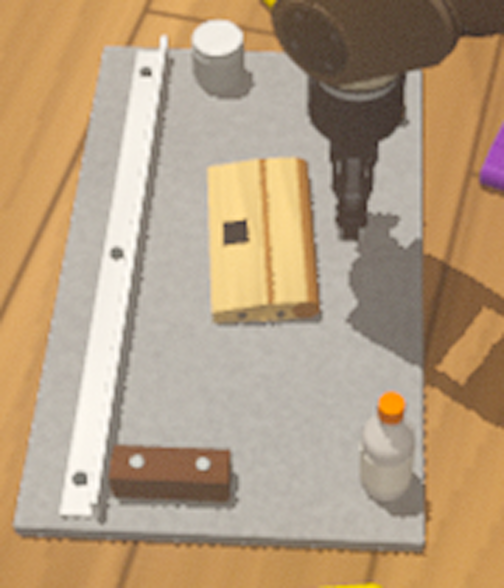

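The fingers stand just in front of the leading edge and clear of everything. I'll lower 4 mm and push towards the fence.

Emit:
jog_arm --commands "0 0 0 0.01 0;0 0.01 0 0 0;0 0.01 0 0 0;0 0.01 0 0 0;0 0.01 0 0 0;0 0.01 0 0 0;0 0.01 0 0 0;0 0.01 0 0 0;0 0.01 0 0 0;0 0.01 0 0 0;0 0.01 0 0 0;0 0.01 0 0 0;0 0.01 0 0 0;0 0.01 0 0 0;0 0.01 0 0 0;0 0.01 0 0 0;0 0.01 0 0 0;0 0.01 0 0 0;0 0.005 0 0 0;0 0 0 0 0"

```text
t: 4.97
tcp_pos: [580.6, -81.7, 19.6]
orientation: [0.994, 0.105, 0.0, 0.0]
contact_force: [-0.5, 0.2, 1.0]
width: 42.8
```

```bash
cat > look.py <<'E'
from h import *
import sys
s=arm.sense();print(s["t"],s["tcp_pos"].round(1),s["contact_force"].round(1),s["torque"].round(2))
B=np.array([600.2,-56.1]);th=np.radians(12.0);R=np.array([[np.cos(th),np.sin(th)],[-np.sin(th),np.cos(th)]])
print("tcp board",(R@(s["tcp_pos"][:2]-B)).round(1))
q0=[float(v) for v in sys.argv[1:3]]+[th];w=R.T@q0[:2]+B;obs=[]
for n in("scene","side"):
    im=cams.get_image(n);cv2.imwrite(f"pics/{n}_{s['t']:.2f}.png",im)
    uv=proj(n,np.array([[w[0],w[1],27]]))[0];m=mask(n,"panel",uv)
    if m is None: print(n,"none");continue
    q,f=fit(PAN,15,[(n,m)],[*w,th]);print(n,"panel board",(R@(q[:2]-B)).round(1),round(np.degrees(q[2]-th),1),round(f,3))
E
python3 look.py 38 -20
```

```text
4.9667 [580.6 -81.7  19.6] [-0.5  0.2  1. ] [-0.01  0.05 -0.03]
tcp board [-24.4 -21. ]
scene panel board [-19.1 -21.8] 6.1 0.078
side panel board [-16.8 -19. ] 5.7 0.261
```

```bash
python3 - <<'E'
import cv2
a=cv2.imread("pics/scene_4.97.png")[155:295,185:400];b=cv2.imread("pics/side_4.97.png")[130:340,160:340]
a=cv2.resize(a,(430,280),interpolation=cv2.INTER_CUBIC);b=cv2.resize(b,(360,420),interpolation=cv2.INTER_CUBIC)
a=cv2.copyMakeBorder(a,0,140,0,0,0);cv2.imwrite("pics/c2.png",cv2.hconcat([a,b]))
E
```

```text
(no output)
```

View pics/c2.png

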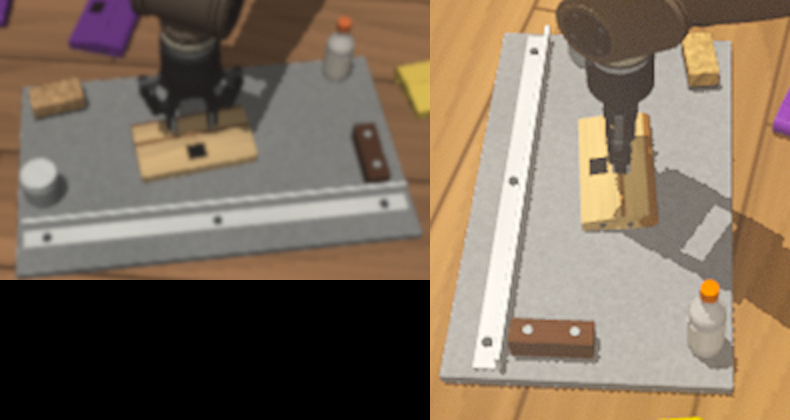

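The panel has not moved: the fingertips hang over it, higher than the TCP reading implies. I'll compare the tip pixels with the projected TCP.

```bash
python3 - <<'E'
from h import *
s=arm.sense();p=s["tcp_pos"];th=np.radians(12.06);yv=np.array([np.sin(th),-np.cos(th),0])
for n,(x0,y0,w,h) in(("scene",(262,170,70,70)),("side",(225,160,70,70))):
    im=cv2.imread(f"pics/{n}_4.97.png")[y0:y0+h,x0:x0+w];im=cv2.resize(im,None,fx=6,fy=6,interpolation=cv2.INTER_CUBIC)
    for dz,c in((0,(0,0,255)),(10,(0,255,0)),(22,(255,255,0))):
        for sy in(-29,29):
            u=(proj(n,(p+[0,0,dz]+sy*yv)[None])[0]-[x0,y0]+.5)*6;cv2.circle(im,tuple(int(v) for v in u),4,c,1)
    globals()[n]=im
cv2.imwrite("pics/c3.png",cv2.hconcat([globals()["scene"],globals()["side"]])[:, :800])
E
```

```text
(no output)
```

View pics/c3.png

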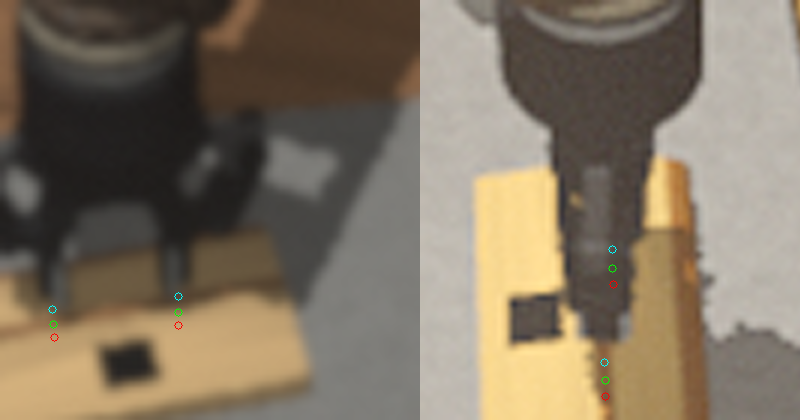

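The tips sit about 26 mm above the reported TCP height, while the horizontal position matches. I'll back off, then descend in small steps and watch the vertical force.

Emit:
jog_arm --commands "0 -0.03 0 0 0;0 -0.03 0 0 0;0 -0.03 0 0 0;0 -0.03 0 0 0;0 -0.03 0 0 0;0 -0.03 0 0 0;0 0 0 0 0;0 0 0 0.01 0;0 0 0 0.01 0;0 0 0 0.01 0;0 0 0 0.01 0;0 0 0 0 0;0 0 0 0 0"

```text
t: 6.25
tcp_pos: [509.6, -96.5, 2.9]
orientation: [0.994, 0.105, -0.001, -0.0]
contact_force: [0.4, 0.1, -0.0]
width: 42.5
```

```bash
python3 - <<'E'
from h import *
s=arm.sense();p=s["tcp_pos"];print(p,s["contact_force"]);th=np.radians(12.06);yv=np.array([np.sin(th),-np.cos(th),0])
o=[]
for n,(w,h) in(("scene",(60,70)),("side",(60,70))):
    c=proj(n,p[None])[0].astype(int);x0,y0=c[0]-30,c[1]-45
    im=cams.get_image(n)[y0:y0+h,x0:x0+w];im=cv2.resize(im,None,fx=6,fy=6,interpolation=cv2.INTER_CUBIC)
    for dz,c in((0,(0,0,255)),(10,(0,255,0)),(22,(255,255,0))):
        for sy in(-25,25):
            u=(proj(n,(p+[0,0,dz]+sy*yv)[None])[0]-[x0,y0]+.5)*6;cv2.circle(im,tuple(int(v) for v in u),4,c,1)
    o.append(im)
cv2.imwrite("pics/c4.png",cv2.hconcat(o))
E
```

```text
[509.57206818 -96.54757908   2.88937583] [ 0.42766764  0.14613016 -0.04540108]
```

View pics/c4.png

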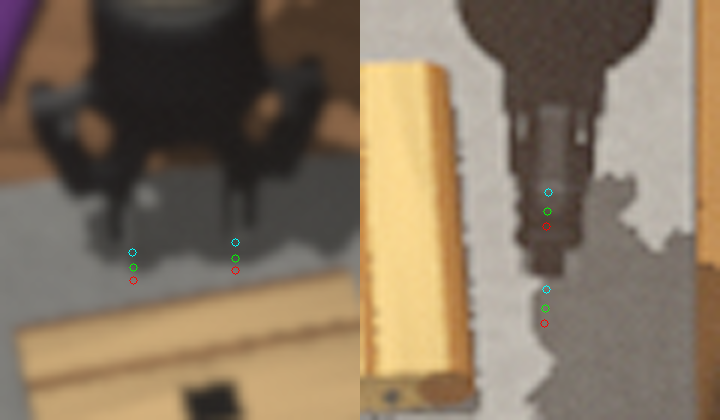

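Emit:
jog_arm --commands "0 0 0 0.005 0;0 0 0 0.005 0;0 0 0 0.005 0;0 0 0 0.005 0;0 0 0 0 0"

```text
t: 6.77
tcp_pos: [509.3, -96.6, -5.0]
orientation: [0.994, 0.105, -0.0, -0.0]
contact_force: [0.3, 0.6, -1.2]
width: 42.5
```

Emit:
jog_arm --commands "0 0.01 0 0 0;0 0.01 0 0 0;0 0.01 0 0 0;0 0.01 0 0 0;0 0.01 0 0 0;0 0.01 0 0 0;0 0.01 0 0 0;0 0.01 0 0 0;0 0.01 0 0 0;0 0.01 0 0 0;0 0.01 0 0 0;0 0.01 0 0 0;0 0 0 0 0"

```text
t: 7.85
tcp_pos: [557.9, -86.8, -4.3]
orientation: [0.994, 0.105, 0.001, 0.0]
contact_force: [0.3, 0.4, -1.1]
width: 42.4
```

```bash
python3 look.py 5 -20
```

```text
7.85 [557.9 -86.8  -4.3] [ 0.3  0.4 -1.1] [0.02 0.11 0.01]
tcp board [-47.8 -21.2]
scene panel board [  5.4 -25.9] -0.2 0.036
side panel board [ 10.8 -24.5] 2.8 0.101
```

The panel now moves and has turned square. I'll carry on to the fence, slowly at the end.

Emit:
jog_arm --commands "0 0.01 0 0 0;0 0.01 0 0 0;0 0.01 0 0 0;0 0.01 0 0 0;0 0.01 0 0 0;0 0.01 0 0 0;0 0.01 0 0 0;0 0.0025 0 0 0;0 0.0025 0 0 0;0 0.0025 0 0 0;0 0.0025 0 0 0;0 0.0025 0 0 0;0 0 0 0 0"

```text
t: 9.13
tcp_pos: [589.1, -79.8, -4.5]
orientation: [0.994, 0.105, 0.0, -0.0]
contact_force: [-1.3, -0.3, -0.0]
width: 42.9
```

Emit:
jog_arm --commands "0 0.0025 0 0 0;0 0.0025 0 0 0;0 0.0025 0 0 0;0 0.0025 0 0 0;0 0 0 0 0"

```text
t: 9.55
tcp_pos: [592.2, -78.9, -4.6]
orientation: [0.994, 0.105, -0.001, -0.0]
contact_force: [-4.8, -1.5, 2.3]
width: 42.8
```

Emit:
jog_arm --commands "0 0.0025 0 0 0;0 0.0025 0 0 0;0 0 0 0 0"

```text
t: 9.8
tcp_pos: [592.5, -78.5, -4.7]
orientation: [0.994, 0.105, -0.003, -0.001]
contact_force: [-9.9, -0.9, 5.3]
width: 42.7
```

```bash
python3 look.py 45 -25
```

```text
9.8 [592.5 -78.5  -4.7] [-9.9 -0.9  5.3] [-0.25  1.5  -0.07]
tcp board [-12.2 -20.3]
scene panel board [ 27.4 -24.2] -1.6 0.207
side panel board [ 45.3 -22.9] 2.1 0.124
```

It's against the fence: 10 N, and the TCP is 12 mm in front of the expected front line. Next I back off, raise, go round to the -y end and turn -90° so that tool x points along the fence to the stop.

Emit:
jog_arm --commands "0 -0.01 0 0 0;0 -0.03 0 0 0;0 -0.03 0 0 0;0 -0.03 0 0 0;0 0 0 -0.04 0;0 0 0 -0.04 0;0 0 0 -0.04 0;0 0 0 -0.04 0;0 0 0 0 0"

```text
t: 10.75
tcp_pos: [559.7, -88.0, 63.8]
orientation: [0.994, 0.105, 0.005, 0.002]
contact_force: [0.3, 0.1, 1.5]
width: 42.6
```

Emit:
jog_arm --commands "0 0.037 0.046 0 0;0 0.037 0.046 0 0;0 0.037 0.046 0 0;0 0.037 0.046 0 0;0 0.037 0.046 0 0;0 0.037 0.046 0 0;0 0 0 0 -0.154;0 0 0 0 -0.154;0 0 0 0 -0.154;0 0 0 0 -0.154;0 0 0 0 -0.154;0 0 0 0 -0.154;0 0 0 0 -0.154;0 0 0 0 -0.154;0 0 0 0 -0.154;0 0 0 0 -0.154;0 0 0 0 -0.154;0 0 0 0 -0.154;0 0 0 0 -0.154;0 0 0 0 0"

```text
t: 12.42
tcp_pos: [665.9, -176.2, 58.4]
orientation: [0.627, 0.779, 0.0, 0.0]
contact_force: [-0.4, -1.2, 0.3]
width: 42.8
```

```bash
python3 look.py 45 -24; python3 -c "
from cell import arm;s=arm.sense();print(s['orientation'],s['qpos'])"
```

```text
12.4167 [ 665.9 -176.2   58.4] [-0.4 -1.2  0.3] [-0.02  0.04  0.05]
tcp board [  39.3 -131.2]
scene none
side panel board [ 43.4 -24.2] -0.3 0.038
[6.29154987e-01 7.77279862e-01 1.27197036e-04 4.92268298e-05] [-4.05987389e-01  4.49757364e-01  1.63443999e+00  2.50500859e-04
  1.05723159e+00 -6.15975568e-01]
```

Emit:
jog_arm --commands "0 0 0.007 0.03 0;0 0 0 0.03 0;0 0 0 0.03 0;0 0 0 0.03 0;0 0 0 0.03 0;0 0 0 0.0075 0;0 0 0 0 0"

```text
t: 13.2
tcp_pos: [666.8, -175.2, -6.1]
orientation: [0.628, 0.778, -0.001, -0.002]
contact_force: [-0.2, 0.0, -0.9]
width: 42.5
```

Emit:
jog_arm --commands "0 0.01 0 0 0;0 0.01 0 0 0;0 0.01 0 0 0;0 0.01 0 0 0;0 0.01 0 0 0;0 0.01 0 0 0;0 0.01 0 0 0;0 0.01 0 0 0;0 0.01 0 0 0;0 0.01 0 0 0;0 0.01 0 0 0;0 0.01 0 0 0;0 0.01 0 0 0;0 0.01 0 0 0;0 0.01 0 0 0;0 0.01 0 0 0;0 0.01 0 0 0;0 0.01 0 0 0;0 0.01 0 0 0;0 0 0 0 0"

```text
t: 14.87
tcp_pos: [651.9, -100.2, -3.8]
orientation: [0.628, 0.778, 0.0, -0.001]
contact_force: [0.9, -1.4, 0.9]
width: 42.8
```

```bash
python3 look.py 45 30
```

```text
14.8667 [ 651.9 -100.2   -3.8] [ 0.9 -1.4  0.9] [-0.25 -0.18 -0.09]
tcp board [ 41.4 -53.9]
scene panel board [30.5 38.4] -3.3 0.192
side none
```

Emit:
jog_arm --commands "0 0.01 0 0 0;0 0.01 0 0 0;0 0.01 0 0 0;0 0.01 0 0 0;0 0.01 0 0 0;0 0.01 0 0 0;0 0.01 0 0 0;0 0.01 0 0 0;0 0.01 0 0 0;0 0.01 0 0 0;0 0.01 0 0 0;0 0.01 0 0 0;0 0.01 0 0 0;0 0.01 0 0 0;0 0.01 0 0 0;0 0.01 0 0 0;0 0.01 0 0 0;0 0 0 0 0"

```text
t: 16.57
tcp_pos: [637.9, -34.0, -3.4]
orientation: [0.628, 0.778, 0.0, -0.0]
contact_force: [-0.4, 0.0, -0.7]
width: 42.4
```

Emit:
jog_arm --commands "0 0.0025 0 0 0;0 0.0025 0 0 0;0 0.0025 0 0 0;0 0.0025 0 0 0;0 0.0025 0 0 0;0 0.0025 0 0 0;0 0.0025 0 0 0;0 0.0025 0 0 0;0 0 0 0 0"

```text
t: 17.32
tcp_pos: [636.4, -27.0, -3.3]
orientation: [0.628, 0.778, 0.0, 0.0]
contact_force: [0.8, -1.6, 0.1]
width: 42.5
```

Emit:
jog_arm --commands "0 0.0025 0 0 0;0 0.0025 0 0 0;0 0.0025 0 0 0;0 0.0025 0 0 0;0 0.0025 0 0 0;0 0 0 0 0"

```text
t: 17.82
tcp_pos: [635.3, -22.1, -3.4]
orientation: [0.628, 0.778, 0.0, 0.0]
contact_force: [0.6, -1.5, 0.6]
width: 42.8
```

```bash
python3 look.py 45 114
```

```text
17.8167 [635.3 -22.1  -3.4] [ 0.6 -1.5  0.6] [-0.28 -0.06 -0.06]
tcp board [41.4 26. ]
scene panel board [ 27.1 120. ] -2.6 0.315
side panel board [ 41.9 106.3] -0.1 0.087
```

Emit:
jog_arm --commands "0 0.0025 0 0 0;0 0.0025 0 0 0;0 0.0025 0 0 0;0 0.0025 0 0 0;0 0 0 0 0"

```text
t: 18.43
tcp_pos: [634.6, -19.2, -3.4]
orientation: [0.628, 0.778, -0.0, 0.001]
contact_force: [1.3, -4.7, 0.7]
width: 42.7
```

Emit:
jog_arm --commands "0 0.0025 0 0 0;0 0.0025 0 0 0;0 0.0025 0 0 0;0 0 0 0 0"

```text
t: 18.77
tcp_pos: [634.2, -19.1, -3.3]
orientation: [0.628, 0.779, -0.002, 0.002]
contact_force: [0.3, -12.6, 0.4]
width: 42.9
```

It's butted on the stop: 12.6 N, TCP at board y 29. I back off, raise, turn back, and press from the front for the final squaring.

Emit:
jog_arm --commands "0 -0.01 0 0 0;0 -0.025 0 0 0;0 -0.03 0 0 0;0 0 0 -0.04 0;0 0 0 -0.04 0;0 0 0 -0.04 0;0 0 0 -0.04 0;0 0 0 0 0"

```text
t: 19.43
tcp_pos: [641.9, -41.6, 64.4]
orientation: [0.628, 0.778, 0.002, 0.003]
contact_force: [0.8, 0.5, 1.0]
width: 43.0
```

Emit:
jog_arm --commands "0 0.044 -0.034 0 0;0 0.044 -0.034 0 0;0 0.044 -0.034 0 0;0 0.044 -0.034 0 0;0 0.044 -0.034 0 0;0 0.044 -0.034 0 0;0 0 0 0 0.154;0 0 0 0 0.154;0 0 0 0 0.154;0 0 0 0 0.154;0 0 0 0 0.154;0 0 0 0 0.154;0 0 0 0 0.154;0 0 0 0 0.154;0 0 0 0 0.154;0 0 0 0 0.154;0 0 0 0 0.154;0 0 0 0 0.154;0 0 0 0 0.154;0 0 0 0 0"

```text
t: 21.1
tcp_pos: [536.7, 45.2, 59.4]
orientation: [0.995, 0.104, -0.001, -0.0]
contact_force: [-0.1, -0.5, 0.9]
width: 42.3
```

```bash
python3 look.py 45 118; python3 - <<'E'
import cv2,glob
f=lambda n:sorted(glob.glob(f"pics/{n}_*.png"),key=lambda p:float(p.split("_")[-1][:-4]))[-1]
a=cv2.imread(f("scene"))[155:295,185:400];b=cv2.imread(f("side"))[130:340,160:340]
a=cv2.resize(a,(430,280),interpolation=cv2.INTER_CUBIC);b=cv2.resize(b,(360,420),interpolation=cv2.INTER_CUBIC)
a=cv2.copyMakeBorder(a,0,140,0,0,0);cv2.imwrite("pics/c5.png",cv2.hconcat([a,b]))
E
```

```text
21.1 [536.7  45.2  59.4] [-0.1 -0.5  0.9] [0.01 0.06 0.04]
tcp board [-41.1 112.3]
scene panel board [ 27.9 120.8] -2.1 0.181
side panel board [ 42.3 107.7] -0.8 0.108
```

View pics/c5.png

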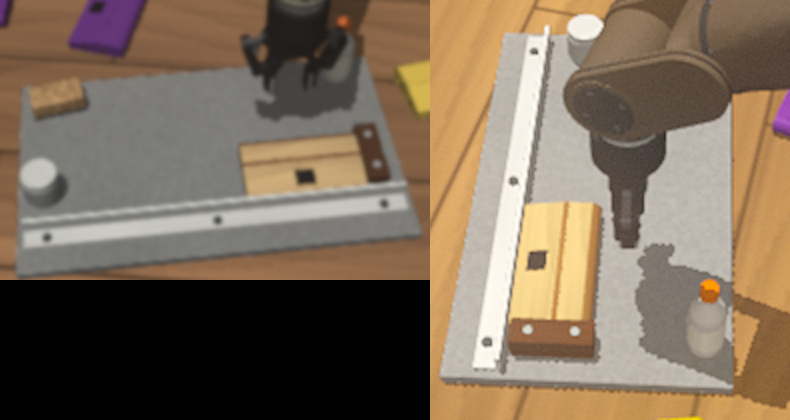

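The panel sits at the stop and practically at the fence, and the bystanders are untouched. Now the squaring push.

Emit:
jog_arm --commands "0 0 0 0.03 0;0 0 0 0.03 0;0 0 0 0.03 0;0 0 0 0.03 0;0 0 0 0.03 0;0 0 0 0.0075 0;0 0 0 0 0;0 0.01 0 0 0;0 0.01 0 0 0;0 0.01 0 0 0;0 0.01 0 0 0;0 0.01 0 0 0;0 0.005 0 0 0;0 0.0025 0 0 0;0 0.0025 0 0 0;0 0 0 0 0"

```text
t: 22.63
tcp_pos: [560.8, 50.2, -2.5]
orientation: [0.994, 0.105, -0.0, 0.0]
contact_force: [-0.5, 0.5, -0.3]
width: 42.3
```

Emit:
jog_arm --commands "0 0.0025 0 0 0;0 0.0025 0 0 0;0 0.0025 0 0 0;0 0.0025 0 0 0;0 0 0 0 0"

```text
t: 23.05
tcp_pos: [564.5, 51.0, -2.5]
orientation: [0.994, 0.105, -0.0, -0.0]
contact_force: [-1.2, -0.0, 1.1]
width: 42.7
```

Emit:
jog_arm --commands "0 0.0025 0 0 0;0 0.0025 0 0 0;0 0.0025 0 0 0;0 0 0 0 0"

```text
t: 23.38
tcp_pos: [566.3, 51.3, -2.7]
orientation: [0.994, 0.105, -0.002, 0.0]
contact_force: [-5.0, -2.6, 3.5]
width: 42.8
```

Emit:
jog_arm --commands "0 0.0025 0 0 0;0 0.0025 0 0 0;0 0 0 0 0"

```text
t: 23.63
tcp_pos: [566.4, 51.5, -2.8]
orientation: [0.994, 0.106, -0.004, 0.0]
contact_force: [-9.6, -2.8, 7.7]
width: 42.8
```

Emit:
jog_arm --commands "0 -0.01 0 0 0;0 -0.02 0 0 0;0 -0.03 0 0 0;0 -0.03 0 0 0;0 0 0 -0.06 0;0 0 0 -0.08 0;0 0 0 -0.08 0;0 0 0 -0.08 0;0 0 0 -0.08 0;0 -0.03 0.09 0 0;0 -0.03 0.09 0 0;0 -0.03 0.09 0 0;0 0 0.09 0 0;0 0 0.09 0 0;0 0 0.09 0 0;0 0 0.09 0 0;0 0 0 0 0;0 0 0 0 0"

```text
t: 25.13
tcp_pos: [551.8, -211.0, 149.3]
orientation: [0.995, 0.104, 0.0, -0.0]
contact_force: [-0.5, 1.1, 0.3]
width: 43.1
```

```bash
python3 look.py 45 118; python3 - <<'E'
import cv2,glob
from h import *
f=lambda n:sorted(glob.glob(f"pics/{n}_*.png"),key=lambda p:float(p.split("_")[-1][:-4]))[-1]
for n,g in(("tin",cyl(25,50)),("sander",box(40,75,30)),("glue",cyl(20,110))):
    L=models.silhouettes("scene",n);L2=models.silhouettes("side",n);print(n,[l["extent"] for l in L[:1]],[l["extent"] for l in L2[:1]])
a=cv2.imread(f("scene"))[195:285,285:400];b=cv2.imread(f("side"))[215:325,180:280]
a=cv2.resize(a,(460,360),interpolation=cv2.INTER_CUBIC);b=cv2.resize(b,(327,360),interpolation=cv2.INTER_CUBIC)
cv2.imwrite("pics/c6.png",cv2.hconcat([a,b]))
E
```

```text
25.1333 [ 551.8 -211.   149.3] [-0.5  1.1  0.3] [ 0.02 -0.02 -0.01]
tcp board [ -79.5 -141.4]
scene panel board [ 29.1 119.8] -1.1 0.169
side panel board [ 44.3 106.1] 0.0 0.113
tin [[199.2, 235.2, 216.4, 262.2]] [[228.3, 137.7, 247.8, 162.3]]
sander [[198.1, 193.0, 229.3, 214.4]] [[284.3, 150.0, 307.9, 174.0]]
glue [[344.1, 163.6, 360.8, 196.4]] [[289.1, 269.3, 308.3, 307.6]]
```

View pics/c6.png

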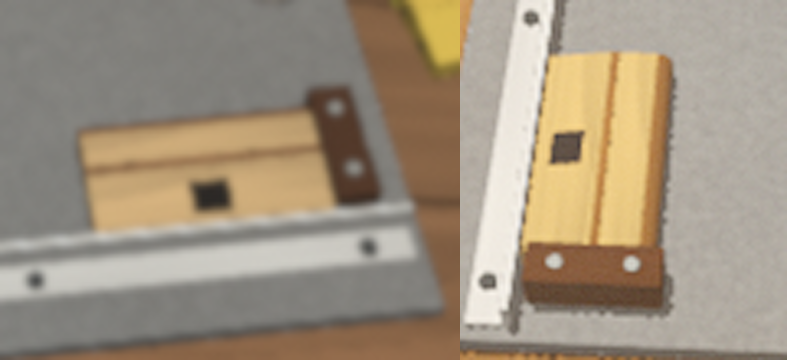

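```bash
python3 -c "
from cell import arm;print(arm.job_done())"
```

```text
the job is handed in; nothing more can be done
None
```

I pushed the wood panel to the fence, along it to the stop, then pressed once more from the front to square it, and handed the job in at about 25 s. No verdict came back.

**Last checks that agreed:**
- **Contact:** the pushes met firm contact of about 10 N at the fence and 12.6 N at the stop. The final squaring push gave 9.6 N.
- **Final close-up:** it shows no gap at the fence or the stop. The side camera's fit puts the panel at 0.0° to the fence and its centre at board x of 44.3 mm, where flush is 45.
- **Bystanders:** the tin, glue bottle and sanding block look unmoved in both cameras, judged by eye from their outlines. The arm was clear of everything at hand-in.

**What failed or disagreed:**
- **First push:** it passed over the panel without moving it, because the half-open fingertips sit about 26 mm higher than the TCP reading suggests. I found this from the pictures and lowered the tool.
- **Camera fits:** the fence partly hides the panel from the scene camera, which put its x at 29 mm. The stop hides its end from the side camera, which put its y at 106 mm against about 119 expected. I discounted both. The fit at the stop therefore rests on the contact force and the close-up, since I did not touch the end again after the squaring push.

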